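# Tip a washed spotting tile over against a steel stop

### The job

Turn the washed spotting tile over so that its wells drain: with the fingertips only, push it along the drying mat against the curved steel stop until it tips up and leans there, then from behind the stop push its raised edge back so that it falls over and ends lying flat, wells down, on the mat in front of the stop. Do not pick the tile up, and leave the other things standing where they are.

Things in the scene. Friction and masses are not known exactly. Their poses are not given: they have to be found in the camera images.
- tile: Plastic spotting tile, a flat rigid plate 64 mm (its x) by 100 mm (its y) by 9 mm thick (its z), smooth,, about 80 g. Its +z face is white with 12 grey wells, the other face plain blue; it starts wells up (+z up) on the mat. Origin at the middle of the plate, half-way through its thickness.
- rail: Steel stop fixed on the mat: low, slippery bent-sheet wall 160 mm long (its y), 40 mm high, 3 mm thick at the top. Origin on the mat under the front face of its upright part, at mid-length; z up. Its front looks to its -x, where the tile lies, a 100 mm edge towards the stop, not quite square to it. Behind the upright a flat flange 3 mm high reaches to x = 30 mm; then free mat.
- rail_foot (a point): Front foot of the stop at mid-length, on the mat, 24 mm before the upright. Here a cove begins: 40 degrees at the foot, 11 mm high at rail x = -11 mm, 26 mm at -2 mm, upright from 34 mm. A plate pushed along the rail's +x rides up it. Axes as the rail's.
- rail_top (a point): Middle of the top edge of the stop's front face, 40 mm above the mat. With its lower edge pushed up to the foot of the cove, the tile stays leaning here by itself at about 60 degrees, its upper edge 55 to 60 mm above the mat, so 15 to 20 mm of it stand above the stop. Axes as the rail's.
- mat: Thin black rubber drying mat, fixed, 560 mm (x) by 960 mm (y). Its top is 3 mm above the table (its origin is at table height, in its middle). The stop, the tile and the glassware stand on it.
- stopper: White plastic stopper, 28 mm across, 30 mm high, standing loose beside the work. Origin at the centre of its underside.
- stand: Green plastic ring stand, 60 mm across, 35 mm high, loose. Origin at the centre of its underside.
- beaker_a: Glass beaker, 54 mm across, 65 mm high, loose. Origin at the centre of its underside.
- beaker_b: Glass beaker, 60 mm across, 75 mm high, loose. Origin at the centre of its underside.
- cap: Red screw cap, 44 mm across, 20 mm high, loose. Origin at the centre of its underside.
There are look-alikes about, which are no part of the job. What is meant by the tile is not green, and is the smaller of those in its own colour.

How it is judged:
By the outcome, as a careful person would: the job done as asked, in the order asked, and still so for the second after the job is handed in, with the robot touching nothing.
It also fails if it takes over 54 s, if anything falls off the work surface, if the arm or the gripper's body presses on something with over 40 N, if the wrist force passes 120 N, or if a joint passes its speed limit or range.

### The arm

A 6-joint arm with a two-finger parallel gripper is mounted at the origin on the work surface. World frame = base frame: x ahead of the robot, y to its left, z up, the work surface at z = 0. Lengths are in m, angles in rad, forces in N, time in s.
With the tool pointing down it reaches from about 0.4 to 0.825 m from the base axis. Payload 7 kg.
Tool frame: the origin (TCP) lies on the mounting face of the last link; the fingertips stand 178 mm ahead of it and the grasp point (between the pads) lies 159 mm ahead of it; z points along the fingers, y is the direction in which the jaws open and shut (so a half turn about z gives the same grasp; the last joint's range is limited). The gripper opens to 88 mm and grips with 3 to 60 N. Pads are 19 mm wide; open, the fingers measure 130 mm over their backs; the gripper's body (78 mm by 193 mm) begins 47 mm behind the grasp point.
Start: joints at [-1.057, 0.359, 0.012, 0, -1.224, -0.288], TCP at [0.151, -0.658, 0.405] pointing down, gripper open.
Joint ranges: [-3.07, 3.07], [-1.43, 2.12], [-1.02, 1.25], [-3.03, 1.67], [-3.05, -0], [-3.03, 3.03]. Speed limits (rad/s): [2.39, 2.39, 3.01, 3.14, 3.14, 3.14].

### API

Orientations are given as [roll, pitch, yaw] about the fixed x, y, z axes, in that order (R = Rz(yaw) Ry(pitch) Rx(roll)).
In Python, from station import * gives the robot as it stands.
- The arm moves only by the tool arm_command, never from a script. Its argument "targets" is a list of rows, each a list of 3 entries, a list of its own where there are three numbers: the turn, a rotation vector about the world's x, y, z in rad, then the shift along the world's x, y, z in mm, then the closure, from 0 (fully open) to 1 (shut). In form: [[[wx, wy, wz], [tx, ty, tz], fingers], ...]. A call has 1 to 8 rows; each row shifts and turns the commanded pose from where the row before left it; what a row does not reach is not made up. A row lasts 1/10 s, in which the tool goes at most 50 mm and 8.59 degrees, less where a joint would pass 70% of its speed; a pose out of reach is approached as far as the arm can. A call with a gripper value outside its range is refused whole. The fingers move at their own pace and stop on an object; "squeeze" is the grip in N (left out, the last holds). Time passes only in rows, so rows that do not move let the fingers close. It gives the time, the measured TCP pose, the force and the opening at its end, in the units of the state.
- get_state(): the state, without advancing time (a new reading comes with each control period).
- grab_frame(name): name is "side" or "top"; returns (picture, depth): 384x512x3 uint8, red, green, blue; 384x512 float32, m along the optical axis (not along the pixel's ray), 0 where there is no reading.
- camera_params(name): a dict with "mtx" (3x3 intrinsics, pixels), "eye" and "orientation" of the camera in the world. Camera axes: x right, y down, z forward; pixel columns grow to the right and rows downward; lengths in m; the calibration is good to about 2 mm. A picture is of the moment at which its call begins. camera_params takes no time and is no camera call.
- job_done(): hands the job in, once; it reports no verdict.
The state is a dict: "t": time; "q": joint angles; "qd": joint speeds; "joint_efforts": joint torques, N m; "eef_pos": TCP position; "ee_rot": TCP orientation; "force": force on the tool from outside, world axes, zero at the start; "moment": the same for the moment, N m; "width": finger opening in m.
Only numpy, scipy, OpenCV 4.12 (cv2) and the standard library are available. Lean on these libraries where they do the work, as an engineer would, in place of code of your own. Each camera call takes 0.05 s, during which the arm holds its last target.

## Working session

There is one attempt and no reset: what is moved stays moved. The work goes in short steps, Python scripts to look and compute and a tool call to move; the robot and the scene stay as the last step left them, time stands still between calls to the robot, and variables do not carry over. Pictures are saved under pics/ and viewed, and the job is handed in when it is done.

Besides the shell and the picture viewer there is one more tool, called after "Request:" as name([rows], argument=value, ...), one row to a line, values as JSON. arm_command: Moves the arm, as the interface text tells. Its arguments: {"type":"object","properties":{"targets":{"type":"array"},"squeeze":{"type":"number"}},"required":["targets"]}

```bash
ls; mkdir -p pics; cat > h.py <<'E'
from station import *
import numpy as np, cv2
from scipy.spatial.transform import Rotation as R
def cam(n):
    p=camera_params(n);K=np.array(p['mtx']);o=np.array(p['orientation'],float);e=np.array(p['eye'])
    if o.shape==(3,3): M=o
    elif o.shape==(4,): M=R.from_quat(o).as_matrix()
    else: M=R.from_euler('xyz',o).as_matrix()
    return K,M,e
def ray(n,u,v,z):
    K,M,e=cam(n); d=M@np.linalg.inv(K)@np.array([u,v,1.]); return e+d*(z-e[2])/d[2]
def proj(n,P):
    K,M,e=cam(n); c=M.T@(np.asarray(P)-e); q=K@c; return q[:2]/q[2]
def cloud(n,D):
    K,M,e=cam(n); v,u=np.mgrid[:D.shape[0],:D.shape[1]]
    c=np.stack([(u-K[0,2])/K[0,0],(v-K[1,2])/K[1,1],np.ones_like(D)],-1)*D[...,None]
    return c@M.T+e
def shot(tag):
    o={}
    for n in ('top','side'):
        p,d=grab_frame(n); np.savez(f'pics/{tag}_{n}.npz',p=p,d=d); cv2.imwrite(f'pics/{tag}_{n}.png',p[...,::-1]); o[n]=(p,d)
    return o
def load(tag,n):
    z=np.load(f'pics/{tag}_{n}.npz'); return z['p'],z['d']
E
python3 - <<'E'
from h import *
shot('a')
for n in('top','side'): print(camera_params(n))
print(get_state())
E
```

```text
pics
{'mtx': array([[352.79410663,   0.        , 253.16104761],
       [  0.        , 352.79410663, 190.42393738],
       [  0.        ,   0.        ,   1.        ]]), 'eye': array([0.47457372, 0.02658367, 0.80293873]), 'orientation': array([-2.98752745,  0.00598344, -1.55003884])}
{'mtx': array([[445.82570297,   0.        , 255.00655165],
       [  0.        , 445.82570297, 190.919708  ],
       [  0.        ,   0.        ,   1.        ]]), 'eye': array([0.50552689, 0.82492219, 0.63773166]), 'orientation': array([-2.17705173, -0.00886519, -2.99846514])}
{'t': 0.1, 'q': array([-1.05688022e+00,  3.59327117e-01,  1.11833128e-02, -3.17377299e-04,
       -1.22413886e+00, -2.88097584e-01]), 'qd': array([ 0.00029291, -0.00207184,  0.0027199 , -0.00040787, -0.00048882,
        0.00055335]), 'joint_efforts': array([-2.96135586e-03, -5.84165668e+01,  2.93752956e+01,  7.01543793e+00,
        1.02065282e-02, -5.99371629e-05]), 'eef_pos': array([ 0.15109635, -0.65769873,  0.40382122]), 'ee_rot': array([ 3.14008279e+00, -1.36273852e-04, -2.91588208e+00]), 'force': array([-1.14228611, -0.27160783, -0.64409501]), 'moment': array([ 0.01749412, -0.0251055 ,  0.01766778]), 'width': 0.08749058337741254}
```

View pics/a_top.png

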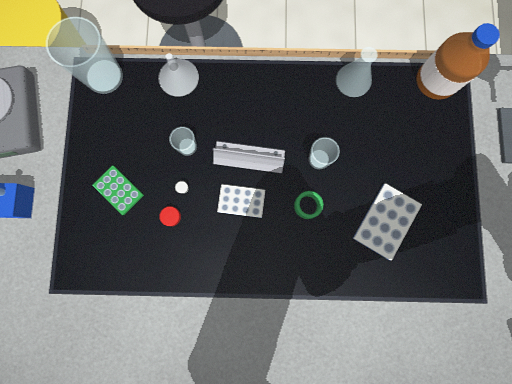

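View pics/a_side.png

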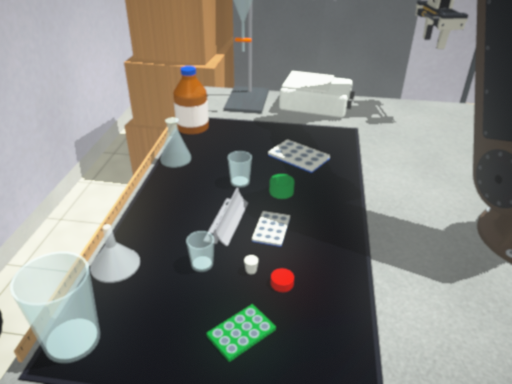

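The top view shows the tile (white, small) near pixel (241,201). The rail is at (249,156), the stopper at (181,187), the cap at (170,216), the stand at (309,205) and the beakers at (183,140) and (323,152). Next I measure them.

```bash
python3 - <<'E'
from h import *
p,d=load('a','top')
C=cloud('top',d)
big=cv2.resize(p[120:240,140:360],None,fx=3.6,fy=3.6,interpolation=cv2.INTER_CUBIC)
cv2.imwrite('pics/a_crop.png',big[...,::-1])
hsv=cv2.cvtColor(p,cv2.COLOR_RGB2HSV)
# tile: non-black blob
m=((hsv[...,2]>90)).astype(np.uint8)
n,l,s,c=cv2.connectedComponentsWithStats(m)
for i in range(1,n):
    if s[i,4]>60 and 120<c[i][1]<260 and 80<c[i][0]<430:
        cs,_=cv2.findContours((l==i).astype(np.uint8),0,2)
        r=cv2.minAreaRect(cs[0]); b=cv2.boxPoints(r)
        pts=C[l==i]; 
        print(c[i].round(1),s[i,4],'z pct',np.percentile(pts[:,2],[5,50,95]).round(4))
        print('  box z=.012',[ray('top',*q,.012)[:2].round(4).tolist() for q in b], ray('top',*c[i],.012)[:2].round(4))
# heights of mat
print('mat z',np.median(C[230:240,200:300,2]))
# rail cross-section by depth
reg=C[130:180,205:295].reshape(-1,3)
t=reg[reg[:,2]>.036]; print(len(t),t.mean(0)); 
print(t[np.argsort(t[:,1])][::max(1,len(t)//12)].round(4))
E
```

```text
[245.  200.8] 99642 z pct [-7.507e-01  6.000e-04  1.053e-01]
  box z=.012 [[1.0642, 0.6736], [1.0847, -0.5916], [0.2021, -0.5116], [0.1776, 0.5569]] [0.5733 0.0519]
[182.8 140.4] 592 z pct [0.006  0.04   0.0697]
  box z=.012 [[0.7098, 0.2425], [0.7578, 0.2109], [0.7152, 0.1528], [0.668, 0.1845]] [0.7115 0.1997]
[323.6 152.5] 741 z pct [0.0064 0.0444 0.0794]
  box z=.012 [[0.6942, -0.0751], [0.7397, -0.1395], [0.6852, -0.1741], [0.6406, -0.1102]] [ 0.6889 -0.1265]
[248.4 156.7] 1644 z pct [0.0043 0.0109 0.0432]
  box z=.012 [[0.6582, 0.1323], [0.7134, 0.1271], [0.6933, -0.0382], [0.6386, -0.0314]] [0.6756 0.0464]
[117.5 190. ] 1297 z pct [0.0091 0.0128 0.0152]
  box z=.012 [[0.6025, 0.4016], [0.6512, 0.3587], [0.5818, 0.2835], [0.5344, 0.3265]] [0.5921 0.3424]
[181.2 187. ] 141 z pct [0.0033 0.0336 0.0362]
  box z=.012 [[0.6155, 0.2126], [0.6161, 0.1829], [0.5884, 0.1816], [0.5878, 0.2111]] [0.6019 0.1978]
[387.2 221.4] 2859 z pct [0.0138 0.0167 0.0191]
  box z=.012 [[0.4922, -0.187], [0.6228, -0.263], [0.5743, -0.3487], [0.4462, -0.2715]] [ 0.5333 -0.267 ]
[240.8 200.5] 1299 z pct [0.0093 0.0127 0.015 ]
  box z=.012 [[0.547, 0.1152], [0.6123, 0.1095], [0.6014, 0.007], [0.5364, 0.014]] [0.5738 0.0613]
[309.1 204.2] 351 z pct [0.0146 0.0379 0.0405]
  box z=.012 [[0.5978, -0.061], [0.5991, -0.1244], [0.5379, -0.1238], [0.5366, -0.0611]] [ 0.5685 -0.0928]
[169.5 215.9] 344 z pct [0.0047 0.0234 0.0259]
  box z=.012 [[0.5575, 0.2456], [0.5585, 0.1982], [0.5158, 0.1959], [0.5148, 0.243]] [0.5356 0.2206]
mat z 0.0037439066539876054
184 [0.65318089 0.0437878  0.12484527]
[[ 0.6651 -0.0327  0.0479]
 [ 0.6666 -0.0177  0.0406]
 [ 0.6702 -0.0043  0.0434]
 [ 0.6691  0.0111  0.0377]
 [ 0.6721  0.0245  0.0427]
 [ 0.4746  0.0266  0.8029]
 [ 0.6735  0.0356  0.0453]
 [ 0.6746  0.049   0.0403]
 [ 0.6758  0.0645  0.0433]
 [ 0.6777  0.0778  0.0436]
 [ 0.6793  0.0917  0.0366]
 [ 0.6822  0.107   0.0418]
 [ 0.6854  0.1222  0.0457]]
```

View pics/a_crop.png

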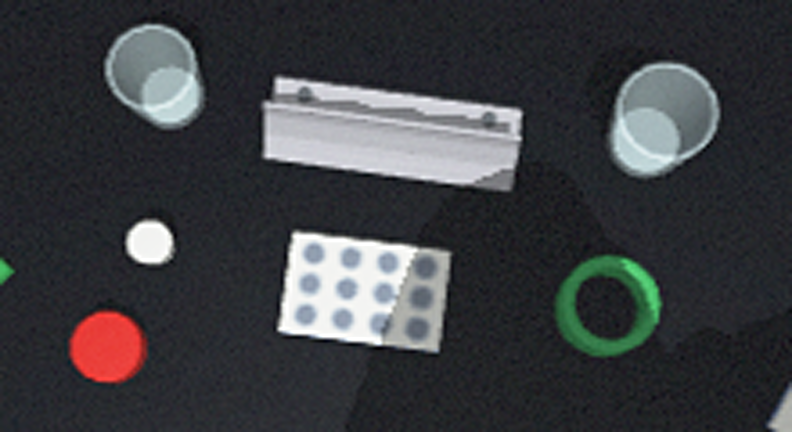

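```bash
python3 - <<'E'
from h import *
f=lambda u,v,z: ray('top',140+(u+.5)/3.6-.5,120+(v+.5)/3.6-.5,z)[:2]
tl,tr=f(264,101,.043),f(520,138,.043); fl,fr=f(263,157,.003),f(514,190,.003)
bl,br=f(274,77,.006),f(522,110,.006)
print('top',tl,tr,'foot',fl,fr,'back',bl,br)
yv=(tl-tr)/np.linalg.norm(tl-tr); print('len',np.linalg.norm(tl-tr),np.linalg.norm(fl-fr))
yaw=np.arctan2(-yv[0],yv[1]);xv=np.array([yv[1],-yv[0]]);print('yaw',yaw,xv)
yv2=(fl-fr)/np.linalg.norm(fl-fr);print('yaw foot',np.arctan2(-yv2[0],yv2[1]))
o=(tl+tr)/2;print('top mid',o,'foot in rail',[(q-o)@xv for q in(fl,fr)],'back',[(q-o)@xv for q in (bl,br)])
c=[f(u,v,.012) for u,v in((293,231),(451,250),(438,352),(278,331))]
c=np.array(c);m=c.mean(0);print('tile',m,c.round(4).tolist(),[np.linalg.norm(c[i]-c[(i+1)%4]).round(4) for i in range(4)])
e=c[0]-c[1];f2=c[3]-c[2];print('tile yaws',np.arctan2(-e[0],e[1]),np.arctan2(-f2[0],f2[1]))
print('tile in rail',[(q-o)@xv for q in c],'y',[(q-o)@yv for q in c],(m-o)@yv)
# side view check of rail top
print('side proj top', proj('side',[*tl,.043]),proj('side',[*tr,.043]))
print('tile corners side',[proj('side',[*q,.012]).round(1).tolist() for q in c])
E
python3 - <<'E'
import sys;sys.path.insert(0,'.')
import cv2
i=cv2.imread('pics/a_side.png')[170:300,160:320];cv2.imwrite('pics/a_sc.png',cv2.resize(i,None,fx=4.5,fy=4.5,interpolation=2))
E
```

```text
top [0.68681686 0.12490937] [ 0.66639925 -0.03324987] foot [0.66070971 0.12930465] [ 0.64213753 -0.03279972] back [0.71334433 0.12381255] [ 0.69433771 -0.03731849]
len 0.15947169920265347 0.1631647987016718
yaw -0.12838523205643762 [ 0.99176993 -0.12803283]
yaw foot -0.11407192446144024
top mid [0.67660806 0.04582975] foot in rail [np.float64(-0.026455030333473815), np.float64(-0.02411968212365293)] back [np.float64(0.02644957708282017), np.float64(0.028229445993896533)]
tile [0.57397203 0.06085396] [[0.6111, 0.1073], [0.6009, 0.0073], [0.5364, 0.0143], [0.5475, 0.1145]] [np.float64(0.1006), np.float64(0.0649), np.float64(0.1008), np.float64(0.064)]
tile yaws -0.10144773385443917 -0.11029338653852622
tile in rail [np.float64(-0.07286659475748786), np.float64(-0.07015720575868098), np.float64(-0.13500638599295728), np.float64(-0.13682947715000948)] y [np.float64(0.05260080489482286), np.float64(-0.0479554386689237), np.float64(-0.04918196767413329), np.float64(0.05157570476026427)] 0.0017597758280075435
side proj top [214.28817056 228.64802798] [237.22972566 187.28704803]
tile corners side [[251.4, 238.1], [262.2, 210.5], [289.8, 215.0], [280.7, 243.4]]
```

View pics/a_sc.png

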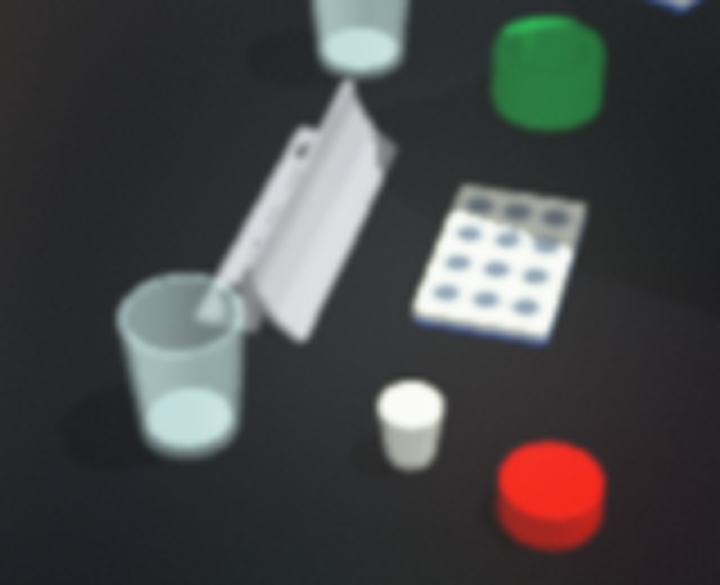

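Request:
arm_command([
  [[0,0,-0.02],[20,40,0],0.43],
  [[0,0,-0.02],[20,40,0],0.43],
  [[0,0,-0.02],[20,40,0],0.43],
  [[0,0,-0.02],[20,40,0],0.43],
  [[0,0,-0.02],[20,40,0],0.43],
  [[0,0,-0.02],[20,40,0],0.43],
  [[0,0,-0.02],[20,40,0],0.43],
  [[0,0,-0.02],[20,40,0],0.43],
])

```text
t: 0.9
eef_pos: [0.3113, -0.3362, 0.4045]
ee_rot: [3.142, 0.0, -3.077]
force: [1.6, 0.1, 0.0]
width: 0.0502
```

Request:
arm_command([
  [[0,0,-0.02],[20,40,0],0.43],
  [[0,0,-0.02],[20,40,0],0.43],
  [[0,0,-0.02],[20,40,0],0.43],
  [[0,0,-0.02],[20,40,0],0.43],
  [[0,0,-0.02],[20,40,0],0.43],
  [[0,0,-0.02],[20,40,0],0.43],
  [[0,0,-0.02],[20,40,0],0.43],
  [[0,0,-0.02],[20,40,0],0.43],
])

```text
t: 1.7
eef_pos: [0.4713, -0.016, 0.4047]
ee_rot: [3.141, 0.0, 3.047]
force: [1.0, -0.3, 0.5]
width: 0.0501
```

Request:
arm_command([
  [[0,0,-0.014],[23,41,0],0.43],
  [[0,0,-0.013],[22,41,0],0.43],
  [[0,0,0],[0,0,-40],0.43],
  [[0,0,0],[0,0,-40],0.43],
  [[0,0,0],[0,0,-40],0.43],
  [[0,0,0],[0,0,-40],0.43],
  [[0,0,0],[0,0,-30],0.43],
  [[0,0,0],[0,0,0],0.43],
])

```text
t: 2.5
eef_pos: [0.5143, 0.0634, 0.2108]
ee_rot: [-3.137, -0.007, 3.02]
force: [-0.6, -0.4, 0.2]
width: 0.0498
```

```bash
python3 - <<'E'
from h import *
shot('b')
s=get_state();print(s['eef_pos'],s['ee_rot'],s['t'])
for n in('top','side'):
    i=cv2.imread(f'pics/b_{n}.png'); i=i[100:280,130:370]; cv2.imwrite(f'pics/b_{n}c.png',cv2.resize(i,None,fx=3,fy=3,interpolation=2))
E
```

```text
[0.51633503 0.06418073 0.21487546] [-3.14050316e+00 -9.44036893e-04  3.02078119e+00] 2.6
```

View pics/b_sidec.png

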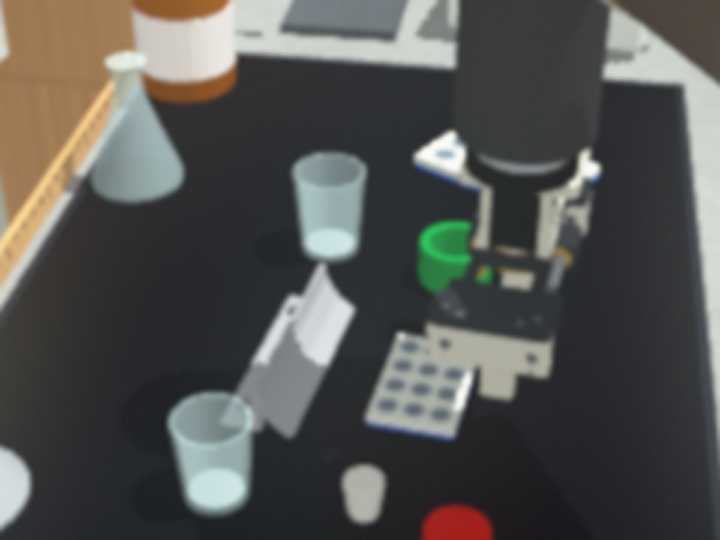

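View pics/b_topc.png

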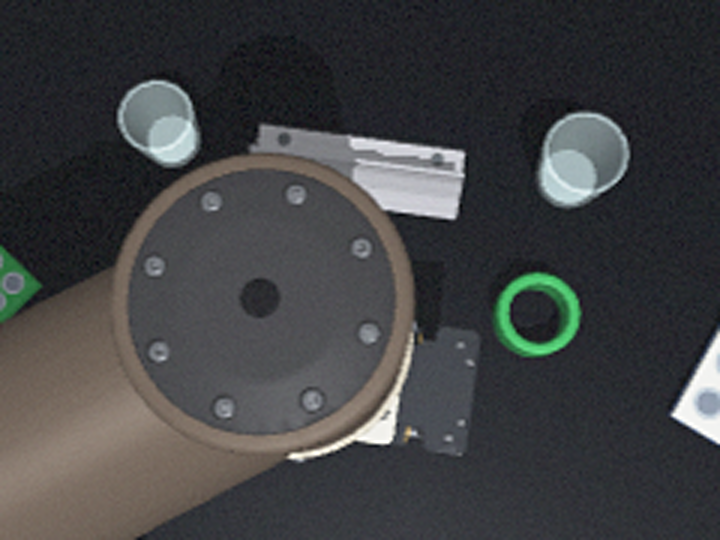

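Request:
arm_command([
  [[0,0,0],[0,2,-10],0.43],
  [[0,0,0],[0,0,-10],0.43],
  [[0,0,0],[0,0,-8],0.43],
  [[0,0,0],[0,0,-3],0.43],
  [[0,0,0],[0,0,0],0.43],
  [[0,0,0],[0,0,0],0.43],
])

```text
t: 3.2
eef_pos: [0.5162, 0.0662, 0.1838]
ee_rot: [-3.142, 0.0, 3.02]
force: [0.1, -0.2, -0.1]
width: 0.0496
```

Request:
arm_command([
  [[0,0,0],[6,-0.7,-1],0.43],
  [[0,0,0],[6,-0.7,0],0.43],
  [[0,0,0],[6,-0.7,0],0.43],
  [[0,0,0],[8,-1,0],0.43],
  [[0,0,0],[8,-1,0],0.43],
  [[0,0,0],[8,-1,0],0.43],
  [[0,0,0],[8,-1,0],0.43],
  [[0,0,0],[4,-0.5,0],0.43],
])

```text
t: 4.0
eef_pos: [0.571, 0.0594, 0.1826]
ee_rot: [3.142, 0.0, 3.02]
force: [-0.7, 0.7, -0.4]
width: 0.0498
```

```bash
cat > look.py <<'E'
from h import *
import sys
t=sys.argv[1]; shot(t)
s=get_state();p=s['eef_pos'];d=p[:2]-np.array([.676,.0456]);x=np.array([.9926,-.1217]);y=np.array([.1217,.9926])
print('t',s['t'],'pos',p.round(4),'rail x %.4f y %.4f'%(d@x,d@y),'tip z %.4f'%(p[2]-.178),s['ee_rot'].round(3),'F',s['force'].round(1),s['width'])
i=np.vstack([cv2.resize(cv2.imread(f'pics/{t}_{n}.png')[a:a+100,b:b+266],None,fx=3,fy=3,interpolation=2) for n,a,b in(('top',110,120),('side',170,110))])
cv2.imwrite(f'pics/{t}_v.png',i)
E
python3 look.py c
```

```text
t 4.1 pos [0.5707 0.0595 0.1825] rail x -0.1062 y 0.0010 tip z 0.0045 [3.142 0.    3.02 ] F [-0.6 -1.1 -0.2] 0.049780912521793494
```

View pics/c_v.png

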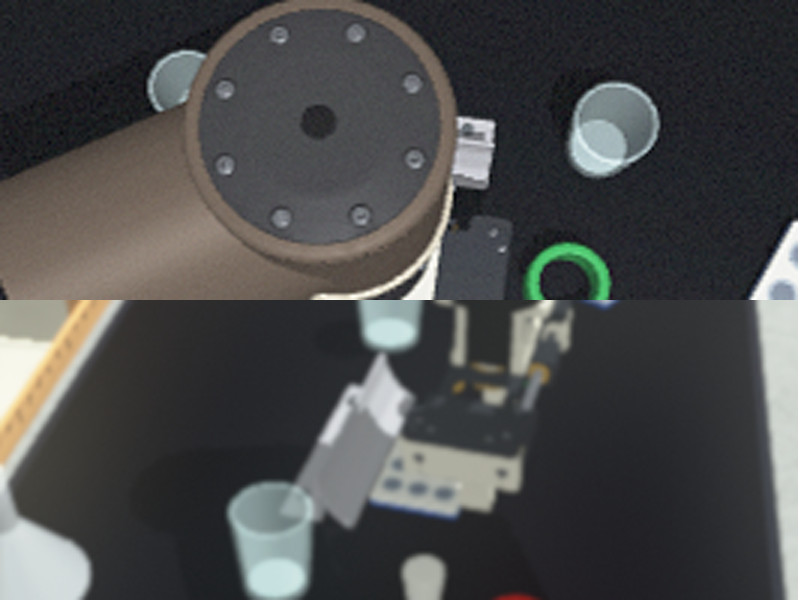

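The side view shows the tile being pushed and square, with its near end at about side pixel (250,335) and the foot just ahead. I continue up the cove.

Request:
arm_command([
  [[0,0,0],[5,-0.6,0],0.43],
  [[0,0,0],[5,-0.6,0],0.43],
  [[0,0,0],[5,-0.6,0],0.43],
  [[0,0,0],[5,-0.6,0],0.43],
  [[0,0,0],[5,-0.6,0],0.43],
  [[0,0,0],[5,-0.6,0],0.43],
  [[0,0,0],[5,-0.6,0],0.43],
])

```text
t: 4.8
eef_pos: [0.6054, 0.0552, 0.1825]
ee_rot: [-3.141, -0.0, 3.02]
force: [-1.5, 0.8, -1.7]
width: 0.0499
```

```bash
python3 look.py d
```

```text
t 4.9 pos [0.6058 0.0553 0.1826] rail x -0.0709 y 0.0011 tip z 0.0046 [3.142 0.    3.02 ] F [-0.6 -0.2 -1.2] 0.050142993509840854
```

View pics/d_v.png

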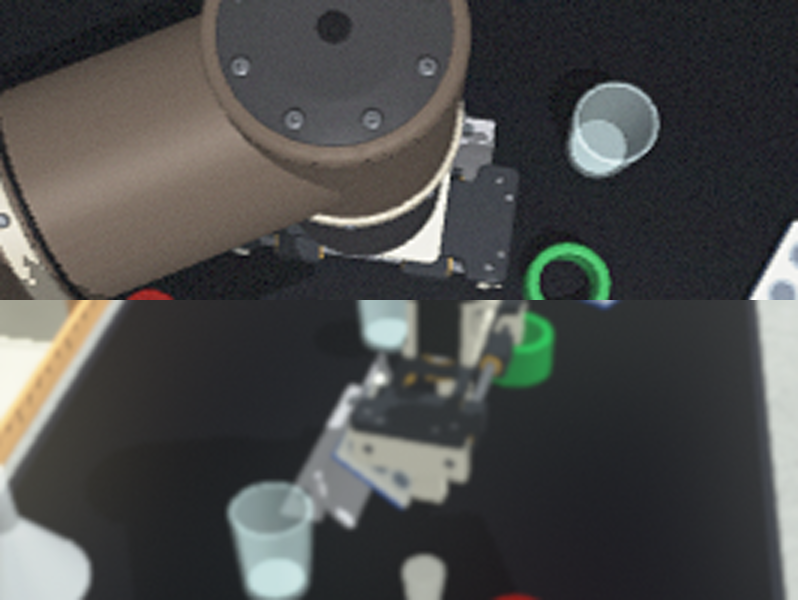

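The tile is riding up the cove, with its front raised at side pixel (222,320). I push on.

Request:
arm_command([
  [[0,0,0],[5,-0.6,0],0.43],
  [[0,0,0],[5,-0.6,0],0.43],
  [[0,0,0],[5,-0.6,0],0.43],
  [[0,0,0],[4,-0.5,0],0.43],
  [[0,0,0],[4,-0.5,0],0.43],
  [[0,0,0],[3,-0.4,0],0.43],
  [[0,0,0],[0,0,0],0.43],
])

```text
t: 5.6
eef_pos: [0.6315, 0.0521, 0.1826]
ee_rot: [3.142, 0.0, 3.02]
force: [-0.3, -0.7, -0.2]
width: 0.0498
```

```bash
python3 look.py e
```

```text
t 5.7 pos [0.6311 0.0521 0.1827] rail x -0.0453 y 0.0010 tip z 0.0047 [3.142 0.    3.02 ] F [ 0.1  0.2 -0.2] 0.05021237449231035
```

View pics/e_v.png

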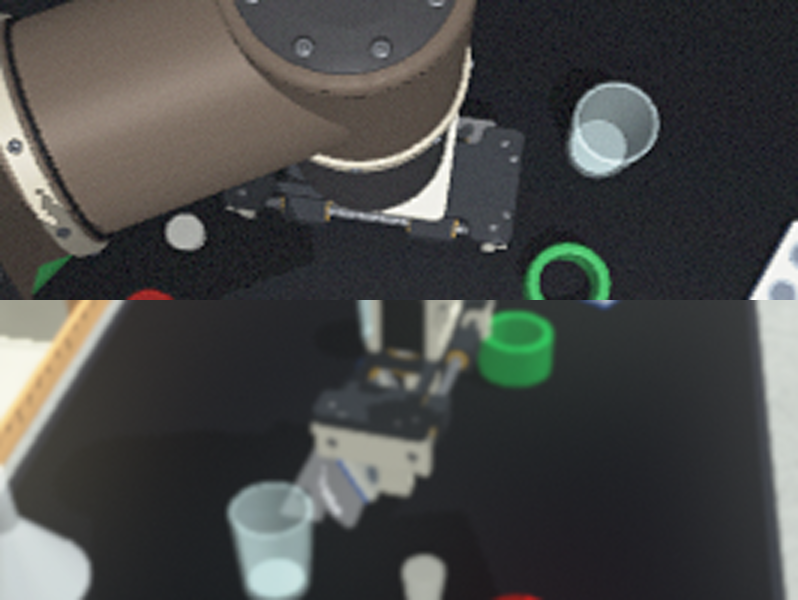

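Request:
arm_command([
  [[0,0,0],[2,-0.2,0],0.43],
  [[0,0,0],[2,-0.3,0],0.43],
  [[0,0,0],[0,0,0],0.43],
  [[0,0,0],[0,0,0],0.43],
])

```text
t: 6.1
eef_pos: [0.6335, 0.0517, 0.1824]
ee_rot: [-3.141, -0.004, 3.02]
force: [-8.2, 2.7, 5.4]
width: 0.0499
```

Request:
arm_command([
  [[0,0,0],[-3,0.4,0],0.43],
  [[0,0,0],[-5,0.6,0],0.43],
  [[0,0,0],[-10,1.2,0],0.43],
  [[0,0,0],[-10,1.2,0],0.43],
  [[0,0,0],[-20,2.4,0],0.43],
  [[0,0,0],[-30,4,0],0.43],
  [[0,0,0],[0,0,0],0.43],
])

```text
t: 6.8
eef_pos: [0.5533, 0.0611, 0.1825]
ee_rot: [-3.141, -0.002, 3.02]
force: [-0.0, 0.3, 0.1]
width: 0.05
```

```bash
python3 look.py f
```

```text
t 6.9 pos [0.5565 0.0617 0.1832] rail x -0.1206 y 0.0014 tip z 0.0052 [3.141e+00 1.000e-03 3.021e+00] F [ 0.1 -0.5 -0.8] 0.050102019683395685
```

View pics/f_v.png

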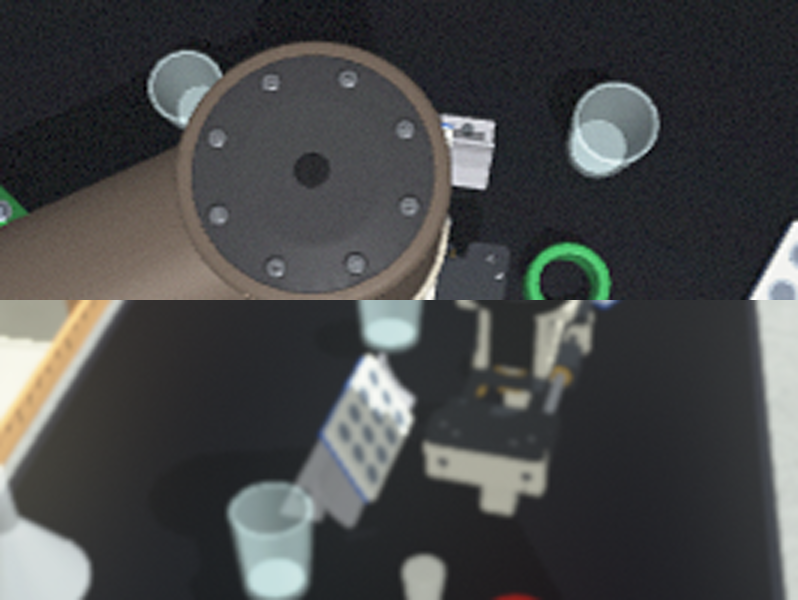

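The tile leans by itself: its near upper corner is at side pixel (218,216), its near lower corner at about (233,236). I measure the lean from depth.

```bash
python3 - <<'E'
from h import *
p,d=load('f','side'); C=cloud('side',d)
x=np.array([.9926,-.1217]);y=np.array([.1217,.9926])
m=np.zeros(d.shape,np.uint8); cv2.fillPoly(m,[np.array([(222,213),(233,191),(243,206),(233,230)])],1)
q=C[(m>0)&(d>0)]; c=q.mean(0);u,s,v=np.linalg.svd(q-c);n=v[2]*np.sign(v[2][2]);print(len(q),c,'n',n,'tilt',np.degrees(np.arccos(n[2])),'res',s[2]/len(q)**.5, 'yaw of normal',np.arctan2(-n[1],-n[0]))
b=C[180:250,205:250].reshape(-1,3); D=b[:,:2]-[.676,.0456]; rx=D@x; ry=D@y
k=(np.abs(ry)<.06)&(abs(rx)<.06)&(b[:,2]<.1)
print('z max pcts',np.percentile(b[k,2],[90,95,98,100]).round(4))
for lo in np.arange(-.05,.055,.02):
    kk=k&(ry>lo)&(ry<lo+.02); 
    if kk.sum()<5: continue
    j=np.argsort(b[kk,2])[-6:]; print(round(lo,3),'top rx',rx[kk][j].mean().round(4),'z',b[kk,2][j].mean().round(4))
near=proj('side',[*(np.array([.676,.0456])+.008*x+.05*y),.058]);print(near)
E
```

```text
454 [0.66140793 0.05250656 0.04038501] n [-0.85574663  0.10049525  0.50754154] tilt 59.49978878630084 res 0.0009669766182132453 yaw of normal -0.11690032262421182
z max pcts [0.0565 0.0608 0.0624 0.0659]
-0.05 top rx -0.0013 z 0.0629
-0.03 top rx -0.0021 z 0.0641
-0.01 top rx -0.0025 z 0.0634
0.01 top rx -0.0006 z 0.063
0.03 top rx -0.0024 z 0.0639
0.05 top rx -0.0004 z 0.0604
[215.63650597 213.90211207]
```

Request:
arm_command([
  [[0,0,0],[0,0,40],0.43],
  [[0,0,0],[0,0,40],0.43],
  [[0,0,0],[0,0,25],0.43],
  [[0,0,0],[40,-5,0],0.43],
  [[0,0,0],[40,-5,0],0.43],
  [[0,0,0],[40,-5,0],0.43],
  [[0,0,0],[40,-5,0],0.43],
  [[0,0,0],[0,0,0],0.43],
])

```text
t: 7.7
eef_pos: [0.7213, 0.0404, 0.2861]
ee_rot: [-3.141, 0.001, 3.019]
force: [0.8, 0.1, -1.0]
width: 0.05
```

Request:
arm_command([
  [[0,0,0],[6,-1,0],0.43],
  [[0,0,0],[0,0,0],0.43],
  [[0,0,0],[0,0,0],0.43],
])

```text
t: 8.0
eef_pos: [0.7227, 0.0405, 0.2879]
ee_rot: [3.141, 0.0, 3.021]
force: [-0.4, -0.1, -0.9]
width: 0.0499
```

```bash
python3 look.py g
```

```text
t 8.1 pos [0.7226 0.0407 0.2883] rail x 0.0468 y 0.0008 tip z 0.1103 [3.141 0.    3.021] F [-0.2  0.3 -0.5] 0.05014924327324213
```

View pics/g_v.png

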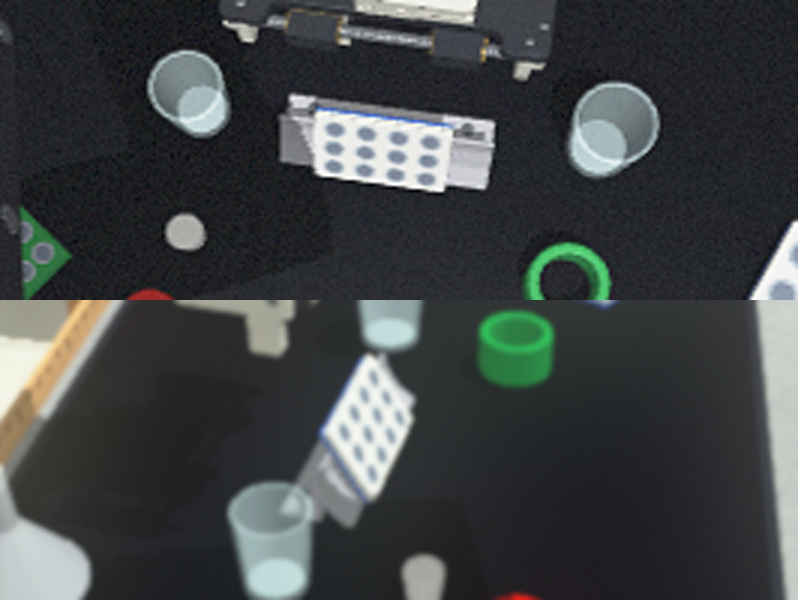

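Request:
arm_command([
  [[0,0,0],[0,0,-25],0.43],
  [[0,0,0],[0,0,-25],0.43],
  [[0,0,0],[0,0,-11],0.43],
  [[0,0,0],[0,0,0],0.43],
  [[0,0,0],[-8,1,0],0.43],
  [[0,0,0],[-8,1,0],0.43],
  [[0,0,0],[0,0,0],0.43],
])

```text
t: 8.8
eef_pos: [0.7062, 0.0427, 0.2282]
ee_rot: [3.141, 0.001, 3.021]
force: [-0.3, 0.3, 0.6]
width: 0.0502
```

```bash
python3 look.py h1
```

```text
t 8.9 pos [0.707  0.0426 0.2279] rail x 0.0312 y 0.0008 tip z 0.0499 [3.141e+00 2.000e-03 3.021e+00] F [ 0.4  1.1 -0.2] 0.04972809057734665
```

View pics/h1_v.png

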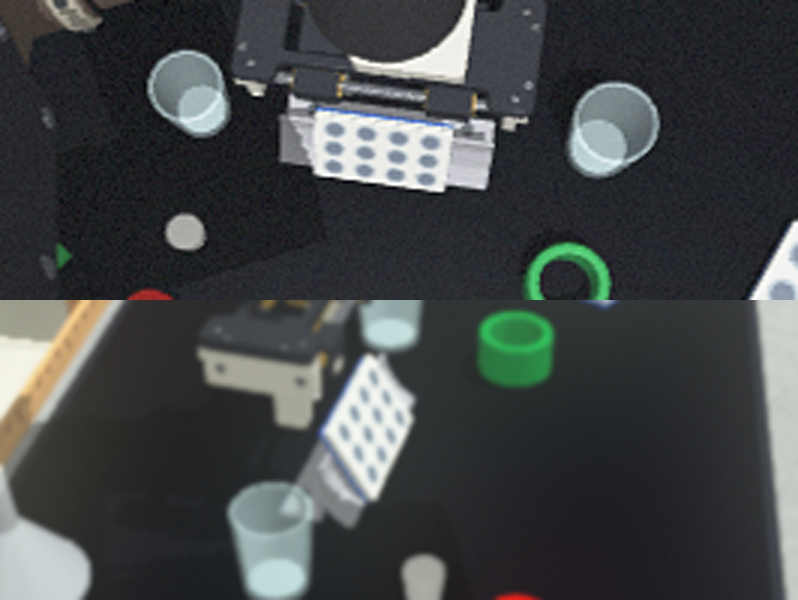

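The fingers are behind the raised edge (tip near side pixel (207,310)), above the stop's top. I push back.

Request:
arm_command([
  [[0,0,0],[-5,0.6,0],0.43],
  [[0,0,0],[-5,0.6,0],0.43],
  [[0,0,0],[-5,0.6,0],0.43],
  [[0,0,0],[-5,0.6,0],0.43],
  [[0,0,0],[-5,0.6,0],0.43],
  [[0,0,0],[-5,0.6,0],0.43],
  [[0,0,0],[-5,0.6,0],0.43],
  [[0,0,0],[0,0,0],0.43],
])

```text
t: 9.7
eef_pos: [0.6714, 0.0468, 0.2267]
ee_rot: [3.142, -0.0, 3.021]
force: [-0.7, 0.3, -0.4]
width: 0.0499
```

```bash
python3 look.py i1
```

```text
t 9.8 pos [0.6721 0.0467 0.2268] rail x -0.0040 y 0.0007 tip z 0.0488 [3.142 0.    3.021] F [-0.1  0.9  0.2] 0.049846359654696415
```

View pics/i1_v.png

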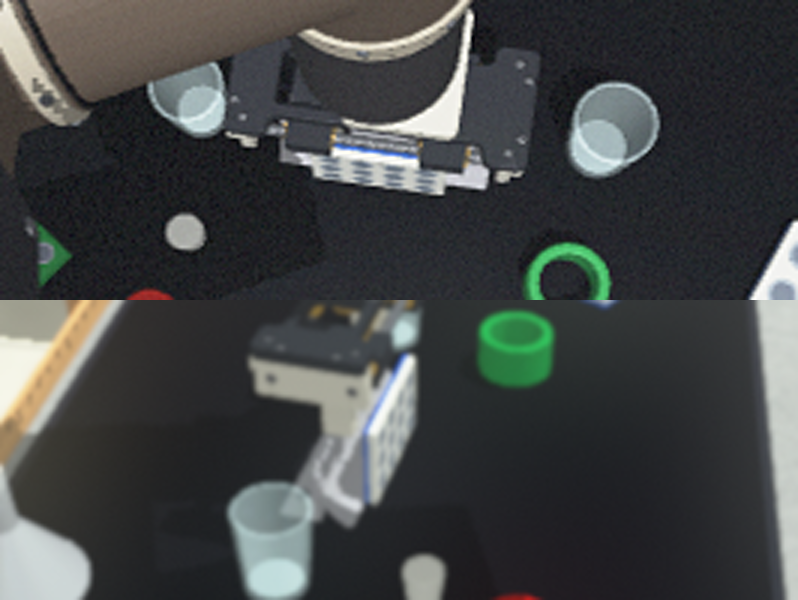

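The tile is nearly upright with its lower edge held. I keep pushing until it topples.

Request:
arm_command([
  [[0,0,0],[-5,0.6,0],0.43],
  [[0,0,0],[-5,0.6,0],0.43],
  [[0,0,0],[-5,0.6,0],0.43],
  [[0,0,0],[-5,0.6,0],0.43],
  [[0,0,0],[-4,0.5,0],0.43],
  [[0,0,0],[-4,0.5,0],0.43],
  [[0,0,0],[0,0,0],0.43],
  [[0,0,0],[0,0,0],0.43],
])

```text
t: 10.6
eef_pos: [0.6441, 0.0501, 0.2268]
ee_rot: [3.142, 0.0, 3.021]
force: [0.2, 0.4, -0.4]
width: 0.0499
```

```bash
python3 look.py j1
```

```text
t 10.7 pos [0.6443 0.0501 0.2267] rail x -0.0320 y 0.0006 tip z 0.0487 [3.142 0.    3.02 ] F [ 0.5 -0.4  0.4] 0.049993300270862656
```

View pics/j1_v.png

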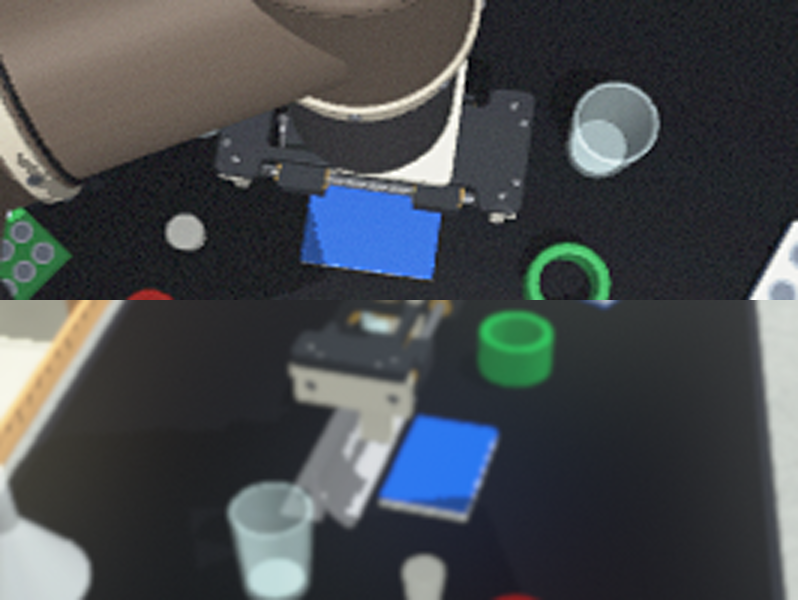

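It fell over, blue side up, in front of the stop. I raise the gripper clear and check.

Request:
arm_command([
  [[0,0,0],[0,0,25],0.43],
  [[0,0,0],[0,0,40],0.43],
  [[0,0,0],[0,0,40],0.43],
  [[0,0,0],[40,0,30],0.43],
  [[0,0,0],[40,0,0],0.43],
  [[0,0,0],[40,0,0],0.43],
  [[0,0,0],[0,0,0],0.43],
  [[0,0,0],[0,0,0],0.43],
])

```text
t: 11.5
eef_pos: [0.7647, 0.0498, 0.3598]
ee_rot: [-3.141, -0.002, 3.02]
force: [-0.6, -0.4, 0.5]
width: 0.0499
```

```bash
python3 look.py k; python3 - <<'E'
from h import *
for t in 'ak':
  print(t)
  p,d=load(t,'top');C=cloud('top',d);hsv=cv2.cvtColor(p,cv2.COLOR_RGB2HSV)
  for nm,lo,hi,z in(('blue',(100,120,60),(125,255,255),.012),('red',(0,150,80),(8,255,255),.023),('green',(45,100,50),(80,255,255),.038),('light',(0,0,125),(120,60,255),.033)):
    m=cv2.inRange(hsv,lo,hi);n,l,s,c=cv2.connectedComponentsWithStats(m)
    for i in range(1,n):
        if s[i,4]>80 and 115<c[i][1]<260 and 140<c[i][0]<360:
            b=cv2.boxPoints(cv2.minAreaRect(cv2.findContours((l==i).astype(np.uint8),0,2)[0][0]))
            q=C[l==i];q=q[d[l==i]>0];print(nm,c[i].round(1),s[i,4],ray('top',*c[i],z)[:2].round(4),'z',np.percentile(q[:,2],[3,50,97]).round(4))
            if nm=='blue':
                A=np.c_[q[:,:2],np.ones(len(q))];w=np.linalg.lstsq(A,q[:,2],rcond=None)[0];print('slope',w[:2]);r=[ray('top',*k,.012)[:2].round(4) for k in b];print(r,'rail x',[((k-[.676,.0456])@[.9926,-.1217]).round(4) for k in r])
E
```

```text
t 11.6 pos [0.7637 0.05   0.3614] rail x 0.0865 y 0.0150 tip z 0.1834 [-3.141e+00 -1.000e-03  3.020e+00] F [ 0.1 -0.8  1.1] 0.04990519016162501
a
red [169.6 215.9] 334 [0.5347 0.2176] z [0.0047 0.0234 0.0262]
green [308.6 204.3] 427 [ 0.5651 -0.0879] z [0.0028 0.0374 0.0406]
light [183.4 140. ] 507 [0.7063 0.1939] z [0.0056 0.0407 0.0705]
light [322.1 152.2] 591 [ 0.6838 -0.1191] z [0.0059 0.0458 0.0801]
light [247.9 156.7] 1333 [0.6702 0.047 ] z [0.0039 0.0119 0.0438]
light [181.2 186.9] 129 [0.5988 0.1931] z [0.0035 0.0338 0.0363]
light [239.8 200.4] 1202 [0.5712 0.0625] z [0.0084 0.0127 0.0152]
k
blue [243.5 185.7] 1279 [0.6077 0.056 ] z [0.0046 0.0127 0.0153]
slope [-0.01608161 -0.00703358]
[array([0.5814, 0.1104]), array([0.6472, 0.1038]), array([0.635 , 0.0015]), array([0.5695, 0.0093])] rail x [np.float64(-0.1018), np.float64(-0.0357), np.float64(-0.0353), np.float64(-0.1013)]
red [169.9 216.1] 312 [0.5344 0.2171] z [0.0145 0.0238 0.0262]
green [308.7 204.4] 432 [ 0.5649 -0.088 ] z [0.0022 0.0373 0.0405]
light [183.7 140. ] 492 [0.7063 0.1931] z [0.006  0.0419 0.0702]
light [322.1 152.2] 596 [ 0.6838 -0.1192] z [0.0058 0.0449 0.0795]
light [250.5 157.1] 1288 [0.6694 0.0413] z [0.0042 0.0111 0.044 ]
light [181.4 187. ] 115 [0.5985 0.1928] z [0.0272 0.0338 0.0364]
```

View pics/k_v.png

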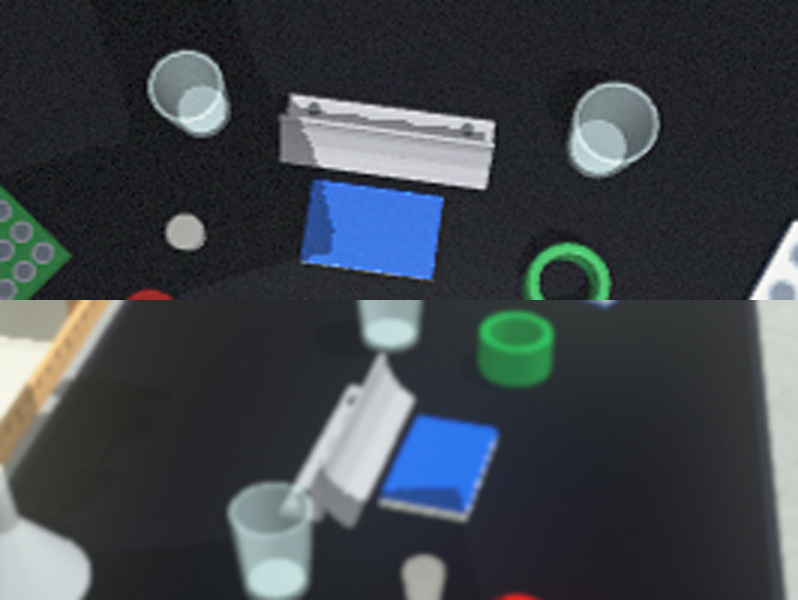

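The tile lies flat, blue side up at z 12.7 mm, about 11 mm in front of the foot. Nothing else has moved and the arm is clear.

```bash
python3 -c "
from station import *
print(job_done())"
```

```text
the job is handed in; nothing more can be done
None
```

The tile has been turned over and lies wells down, flat on the mat in front of the stop. The job was handed in at about 11.6 s of the 54 s allowed.

- **Tipping up:** I pushed the tile with two vertical fingertips along the mat and up the cove. It then leaned on the stop by itself at a measured 59.5°, its upper edge about 60 mm above the mat.
- **Turning over:** From behind the stop I pushed the raised edge back until the tile toppled. I never gripped it.
- **Final checks:** The blue face is up at 12.7 mm above the table, where 12 mm is expected, and its slope is under 1°. The tile's near edge is about 11 mm clear of the stop's foot.
- **Other objects:** The stopper, stand, cap and both beakers measured within 1 mm of where they started. The gripper is well clear of everything.
- **Forces:** The largest force reading I saw was about 10 N, at the end of the first push. No check failed or disagreed with another.

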